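Set the depth stop of a pottery jigger

ROBOT

A 7-joint arm with a two-finger parallel gripper is mounted at the origin on the work surface. World frame = base frame: x ahead of the robot, y to its left, z up, the work surface at z = 0. Lengths are in m, angles in rad, forces in N, time in s.
With the tool pointing down it reaches from about 0.4 to 0.85 m from the base axis. Payload 10.4 kg.
Tool frame: the origin (TCP) lies midway between the tips of the shut fingers; the grasp point (between the pads) lies 19 mm behind it (manip.hold_point_z is the distance from the TCP to the grasp point, in m); z points along the fingers, y is the line along which they close (so a half turn about z gives the same grasp; the last joint's range is limited). The gripper opens to 85 mm and grips with 20 to 120 N. Pads are 22 mm wide; open, the fingers measure 114 mm over their backs; the gripper's body (76 mm by 85 mm) begins 54 mm behind the grasp point. The pads swing forward as they close: fully open they stand 13 mm farther back than shut.
Start: joints at [1.189, 0.332, -0.065, 1.46, 0.022, 1.35, -0.088], TCP at [0.219, -0.585, 0.231] pointing down, gripper open.
Joint ranges: [-2.6, 2.6], [-0.5, 2.12], [-1.47, 1.34], [0.16, 2.42], [-1.27, 4.41], [0.06, 2.06], [-2.6, 2.6]. Speed limits (rad/s): [2.22, 2.22, 2.79, 2.79, 3.14, 3.14, 3.14].

INTERFACE

Orientations are given as a unit quaternion [x, y, z, w].
In Python, from workcell import manip, eyes, job gives the robot as it stands.
- The arm moves only by the shell command python3 -m crank 'ROWS' [FORCE]. ROWS is JSON, a list that holds one entry, the list of rows, each a list of 7 numbers: the finger opening in cm, from 0 to 8.54, then the shift along the world's x, y, z in cm, then the turn, a rotation vector about the world's x, y, z in degrees. In form: [[[hand, x, y, z, ax, ay, az], ...]]. A call has 1 to 20 rows; each row shifts and turns the commanded pose from where the row before left it; what a row does not reach is not made up. A row lasts 1/8 s, in which the tool goes at most 62.5 mm and 10.7 degrees, less where a joint would pass 70% of its speed; a pose out of reach is approached as far as the arm can. A call with a gripper value outside its range is refused whole. The fingers move at their own pace and stop on an object; FORCE is the grip in N (left out, the last holds). Time passes only in rows, so rows that do not move let the fingers close. It gives the time, the measured TCP pose, the force, the opening and the grip force at its end, in the units of the state.
- manip.get_obs(): the state, without advancing time (a new reading comes with each control period).
- eyes.camera(name): name is "scene" or "top" or "wrist"; returns (picture, depth): 480x640x3 uint8, red, green, blue; 480x640 float32, m along the optical axis (not along the pixel's ray), 0 where there is no reading.
- eyes.camera_params(name): a dict with "fx", "fy", "cx", "cy" (pixels), "world_from_camera" (4x4, takes a point from camera to world coordinates); the wrist camera has in their place "hand_eye" (4x4, takes a point from camera to tool coordinates, whose origin is the TCP and whose axes are the flange's). Camera axes: x right, y down, z forward; pixel columns grow to the right and rows downward; lengths in m; the calibration is good to about 2 mm. A picture is of the moment at which its call begins: read the wrist's pose just before it. camera_params takes no time and is no camera call.
- job.hand_in(): hands the job in; it is judged then, once.
The state is a dict: "clock": time; "joint_pos": joint angles; "joint_velocities": joint speeds; "tau": joint torques, N m; "position": TCP position; "ee_rot": TCP orientation; "ft_force": force on the tool from outside, world axes, zero at the start; "torque": the same for the moment, N m; "grip_width": opening from 0.0 (shut) to 1.0 (fully open); "grasp_force": force on a finger pad.
Only numpy, scipy, OpenCV 4.12 (cv2) and the standard library are available. Lean on these libraries where they do the work, as an engineer would, in place of code of your own. Each camera call takes 0.05 s, during which the arm holds its last target. There are 200 camera calls.

TASK

Set the depth stop of the jigger for the blue-banded mould: lay the blue setting block flat on the steel stop pad under the arm's stop screw and let go of it, then take the red driver from the wooden rack and wind the screw down with it until the block just drags beneath the screw, without lifting the arm off its mould. Leave the block nipped there, hang the driver back upright in its rack slot, never turn the screw with the fingers, and leave the other blocks and everything else on the bench where they are.

Things in the scene. Friction and masses are not known exactly. Their poses are not given: they have to be found in the camera images.
- jigger: Bench jigger with a dark green cast bed 30 mm high, fixed. Origin on the bench straight below the stop screw's axis; z up; +y runs under the arm to the pivot pillar 385 mm away; -x is the open front, roughly facing the robot, from which the block is slid in. Bed and wheel head reach to x = -92 mm beyond y = 50 mm; a tongue 110 mm wide under the pad reaches to x = -165 mm.
- stop_pad (a point): Top face of the ground steel stop pad, on the axis of the screw, 45 mm above the bench; axes as the jigger's. The pad is level, 50 mm wide (y from -25 to +25 mm) and runs from x = -160 to +30 mm.
- mould_rim (a point): Centre of the mouth of the white plaster mould with the blue band, on the jigger's wheel head: 156 mm wide, rim 122 mm above the bench. The jigger's beam passes over it, 32 mm wide, top 170 mm above the bench; nothing on the jigger is higher than 190 mm.
- nose_top (a point): Top of the boss at the arm's nose (138 mm above the bench), on the screw's axis; the boss is 42 mm across and its underside is 30 mm lower. A brass lock nut sits on it (no need to touch it). A black handle, 28 mm thick, sticks out from the boss to y = -157 mm (axes as the jigger's), at 123 mm height.
- jigger_arm (a joint): Angle of the jigger's arm about its level pivot, rad. It rests at 0 by its own weight (about 18 N at the screw), brass heel on the mould's rim; more means lifted. Once the screw bears on the block, winding on lifts the arm instead: 0.0026 rad per mm at the screw. Up to 0.006 rad counts as still down; the block must carry some of the arm's weight.
- stop_screw: Steel stop screw, 18 mm thick, upright in the arm's nose; origin at the centre of its flat lower tip, z up, x along the slot in its head. Right-hand thread: wound clockwise from above it goes down 12 mm a turn (1.91 mm per rad), against about 0.12 N m of friction, and stays where left (over 50 N of pressing would spin it). It starts 3 to 7.2 mm too high for the blue block.
- screw_slot (a point): Centre of the slotted brass head's top face, 85 mm above the screw's tip. The head is 44 mm across; the slot runs right across it along x, 9 mm wide and 9 mm deep, sharp-edged. Once the tip bears on the block, the torque needed to wind it rises by roughly 0.1 N m.
- blue_block_c (a point): Centre of the blue setting block, an aluminium bar 150 x 30 x 40 mm (x, y, z), about 0.5 kg, lying on the plywood ware board (board top 18 mm above the bench) at the start. The two other blocks lie beside it about 85 mm apart, in any order.
- blue_block: The same blue block; origin at the centre of its underside.
- driver_grip (a point): Centre of the driver's flat red and black handle: 26 mm thick (x), 46 mm wide (y), 72 mm high, upright. Below: a collar 42 mm across, underside 44 mm below this point; a 16 mm shank; a flat blade 34 mm wide (y), tapering (x) from 6 to 3 mm at the tip, tip 102 mm below this point. About 0.2 kg. It hangs in the rack by its collar.
- driver: The same driver; origin at the centre of the blade's tip, axes as at the grip.
- rack: Small wooden tool rack on the bench, 75 x 160 mm, 75 mm high; origin at the centre of its underside, z up, y along its length. Two thin modelling tools stand in it at y = -58 and +58 mm, up to 145 mm high.
- rack_slot (a point): Middle of the rack's slot on its top face (75 mm above the bench), axes as the rack's. The slot is 22 mm wide (x) and 66 mm long (y), 63 mm deep; the driver hangs in it by its collar with the blade lengthwise (driver's y along the slot, either way round).
- orange_block_c (a point): Centre of the orange setting block, 150 x 30 x 32 mm, which belongs to another mould.
- grey_block_c (a point): Centre of the bare grey setting block, 150 x 30 x 48 mm, which belongs to another mould.
- small_cup: Small cream and dark marbled cup, 60 mm wide, 50 mm high, standing on the ware board behind the blocks. Origin under its foot.
- bowl: Marbled bowl, 112 mm wide, 75 mm high, standing behind the jigger's handle. Origin under its foot.
- grey_pot: Grey faceted pot upside down on a plywood bat at the back, 128 mm wide, 82 mm high. Origin under its rim.
- wood_knife: Flat wooden modelling knife, about 205 x 22 x 8 mm, lying on the bench near the robot in front of the jigger. Origin at its handle's middle.
- slip_jar: Clear jar with a white lid, 72 mm wide, 100 mm high, beyond the ware board on the robot's right. Origin under its foot.
Things that resemble listed ones, but are neither listed nor needed, are in the scene too. Of the things shaped like the blue_block, the blue one is meant.

How it is judged:
By the outcome, as a careful person would: the job done as asked, in the order asked, and still so for the second after the job is handed in, with the robot touching nothing.
It also fails if it takes over 72 s, if anything falls off the work surface, if the arm or the gripper's body presses on something with over 40 N, if the wrist force passes 120 N, or if a joint passes its speed limit or range.

## Working session

There is one attempt and no reset: what is moved stays moved. The work goes in short steps, Python scripts to look and compute and a shell command to move; the robot and the scene stay as the last step left them, time stands still between calls to the robot, and variables do not carry over. Pictures are saved under pics/ and viewed, at most 10 in all, crops included, and the job is handed in when it is done.

```bash
mkdir -p pics; ls; python3 - <<'E'
from workcell import manip, eyes, job
import cv2, numpy as np
for n in ("scene","top"):
    p,d=eyes.camera(n); cv2.imwrite(f"pics/{n}0.png",p[:,:,::-1]); np.save(f"pics/{n}0.npy",d)
    print(n,eyes.camera_params(n))
o=manip.get_obs(); print(o, manip.hold_point_z); print(eyes.camera_params("wrist"))
E
```

```text
pics
scene {'fx': 608.1941073228055, 'fy': 608.1941073228055, 'cx': 319.9667535053155, 'cy': 235.31214801276175, 'world_from_camera': array([[ 0.02537293,  0.65962684, -0.75116486,  1.84463788],
       [ 0.99944776, -0.03286615,  0.00489841, -0.0346833 ],
       [-0.02145678, -0.75087432, -0.66009648,  1.28543979],
       [ 0.        ,  0.        ,  0.        ,  1.        ]])}
top {'fx': 609.950449525157, 'fy': 609.950449525157, 'cx': 314.20045917667983, 'cy': 234.93909975244648, 'world_from_camera': array([[-0.10936322, -0.97361131,  0.20030151,  0.14507493],
       [-0.9939976 ,  0.10770922, -0.01917042, -0.01815807],
       [-0.00290978, -0.20119576, -0.97954673,  1.98529243],
       [ 0.        ,  0.        ,  0.        ,  1.        ]])}
{'clock': 0.1, 'joint_pos': array([ 1.18940861,  0.33282781, -0.06468179,  1.46083486,  0.02159528,
        1.34991828, -0.08848546]), 'joint_velocities': array([-2.01607310e-03, -5.52096834e-04, -8.58692115e-05, -1.91602327e-03,
       -7.35634769e-06,  9.54406158e-05, -1.22067724e-03]), 'tau': array([ 2.12912848e-03, -6.26749563e+01,  4.9407184
[... 164 characters left out ...]
83950483e-01,  1.78440547e-01, -1.44453926e-04, -6.30265931e-04]), 'ft_force': array([-0.28790965, -0.46538849,  0.21157326]), 'torque': array([ 0.01793288,  0.01829072, -0.0185528 ]), 'grasp_force': 0.0, 'grip_width': 0.99825089514851} 0.0187
{'fx': 346.6394026901133, 'fy': 346.6394026901133, 'cx': 320.37441273293746, 'cy': 243.40634825351003, 'hand_eye': array([[-1.60090354e-04, -9.47632269e-01, -3.19363517e-01,
         8.31073620e-02],
       [ 9.99999878e-01, -2.27551102e-06, -4.94527327e-04,
        -6.28822701e-04],
       [ 4.67903338e-04, -3.19363558e-01,  9.47632154e-01,
        -1.42360153e-01],
       [ 0.00000000e+00,  0.00000000e+00,  0.00000000e+00,
         1.00000000e+00]])}
```

View pics/top0.png

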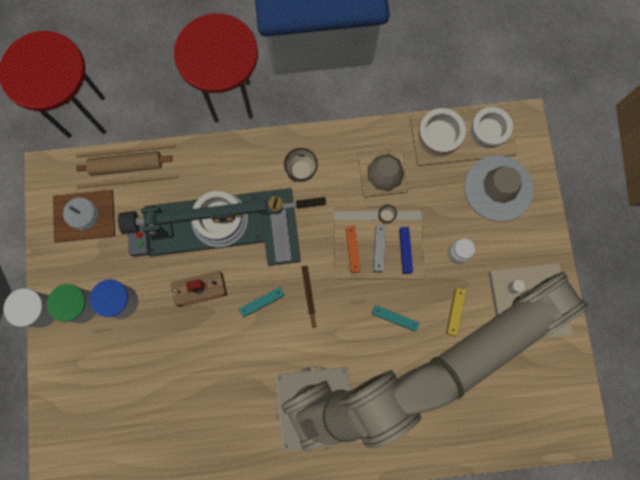

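View pics/scene0.png

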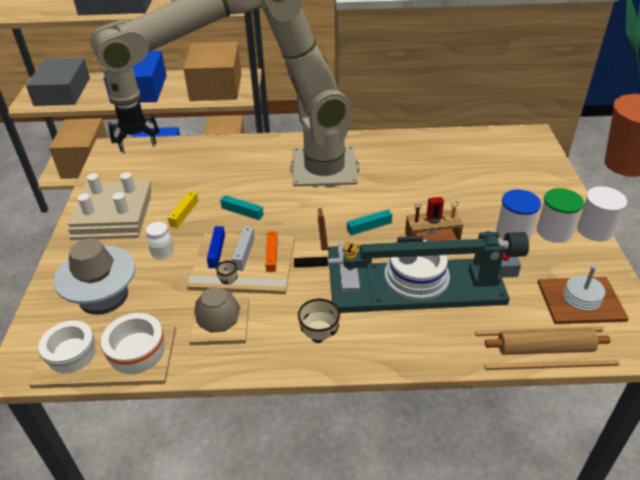

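The top view shows the blue block at px (406,250), the brass screw head at (275,204), the pad at about (281,235), the rack at (199,288) with the red driver at (195,286), the knife at (309,295), and the cup at (387,213). I'll turn these into coarse positions.

```bash
cat > h.py <<'E'
from workcell import manip, eyes, job
import cv2, numpy as np
from scipy.spatial.transform import Rotation as R
def cam(n):
    o=manip.get_obs(); P=eyes.camera_params(n); p,d=eyes.camera(n)
    if n=="wrist":
        T=np.eye(4); T[:3,:3]=R.from_quat(o["ee_rot"]).as_matrix(); T[:3,3]=o["position"]; T=T@P["hand_eye"]
    else: T=P["world_from_camera"]
    return p,d,P,T
def cloud(d,P,T):
    v,u=np.mgrid[:480,:640]
    c=np.stack([(u-P["cx"])/P["fx"]*d,(v-P["cy"])/P["fy"]*d,d],-1)
    return c@T[:3,:3].T+T[:3,3]
def ray(u,v,z,P,T):  # pixel -> world at known height
    r=T[:3,:3]@np.array([(u-P["cx"])/P["fx"],(v-P["cy"])/P["fy"],1]); return T[:3,3]+r*(z-T[2,3])/r[2]
def pix(w,P,T):
    c=T[:3,:3].T@(np.asarray(w)-T[:3,3]); return c[:2]/c[2]*[P["fx"],P["fy"]]+[P["cx"],P["cy"]]
def rect(m,W):  # min-area rectangle of masked points' xy
    q=W[m]; r=cv2.minAreaRect(q[:,:2].astype(np.float32)); return np.round(r[0],4),np.round(r[1],4),round(r[2],1),np.round(np.median(q[:,2]),4),len(q)
E
python3 - <<'E'
from h import *
p,d,P,T=cam("top"); W=cloud(d,P,T); hsv=cv2.cvtColor(p,cv2.COLOR_RGB2HSV); H,S,V=cv2.split(hsv)
def box(u0,u1,v0,v1):
    m=np.zeros((480,640),bool); m[v0:v1,u0:u1]=1; return m
z=W[...,2]
print("blue",rect(box(395,418,220,280)&(H>105)&(H<130)&(S>150)&(z>.045),W))
print("orange",rect(box(340,365,220,280)&(H<15)&(S>170)&(z>.04),W))
print("grey",rect(box(370,388,222,275)&(z>.052),W))
print("screw",rect(box(262,290,190,216)&(z>.155),W), z[190:216,262:290].max())
print("pad",rect(box(265,300,200,265)&(S<60)&(z>.038)&(z<.055),W))
print("rack",rect(box(165,232,265,312)&(z>.066)&(z<.085),W))
print("red",rect(box(180,210,275,298)&((H<8)|(H>172))&(S>150)&(z>.14),W))
print("beam",rect(box(150,265,190,240)&(z>.16)&(z<.18),W))
print("handle",rect(box(298,330,190,212)&(z>.1),W))
for n,(u0,u1,v0,v1) in dict(knife=(295,322,260,335),cup=(372,402,200,226),bowl=(280,320,145,185)).items():
    print(n,rect(box(u0,u1,v0,v1)&(z>(.005 if n=="knife" else .04)),W))
E
```

```text
blue (array([ 0.4599, -0.3422]), array([0.0255, 0.1461]), 87.1, np.float64(0.0578), 334)
orange (array([ 0.3403, -0.1242]), array([0.0683, 0.4391]), 70.3, np.float64(0.0503), 351)
grey (array([ 0.3377, -0.1777]), array([0.0778, 0.4942]), 59.3, np.float64(0.0663), 455)
screw (array([0.3963, 0.0412]), array([0.5121, 0.0657]), 6.0, np.float64(0.172), 215) 1.9852924349194176
pad (array([0.57  , 0.0483]), array([0.1009, 0.204 ]), 84.7, np.float64(0.0446), 711)
rack (array([0.4106, 0.3286]), array([0.0767, 0.1615]), 7.5, np.float64(0.0748), 896)
red (array([0.2914, 0.1575]), array([0.4556, 0.0392]), 55.1, np.float64(0.1546), 112)
beam (array([0.6109, 0.2664]), array([0.3523, 0.0914]), 85.7, np.float64(0.17), 1367)
handle (array([ 0.3987, -0.033 ]), array([0.0879, 0.5074]), 83.6, np.float64(0.1339), 248)
knife (array([ 0.3083, -0.0097]), array([0.0851, 0.3224]), 83.6, np.float64(0.0083), 560)
cup (array([ 0.3852, -0.1553]), array([0.0603, 0.5498]), 54.0, np.float64(0.0645), 166)
bowl (array([ 0.4942, -0.005 ]), array([0.1088, 0.6911]), 83.6, np.float64(0.0687), 390)
```

```bash
python3 -m crank '[[[6.5,1,1.2,-0.1,0,0,7.8],[6.5,1,1.2,-0.1,0,0,7.8],[6.5,1,1.2,-0.1,0,0,7.8],[6.5,1,1.2,-0.1,0,0,7.8],[6.5,1,1.2,-0.1,0,0,7.8],[6.5,1,1.2,-0.1,0,0,7.8],[6.5,1,1.2,-0.1,0,0,7.8],[6.5,1,1.2,-0.1,0,0,7.8],[6.5,1,1.2,-0.1,0,0,7.8],[6.5,1,1.2,-0.1,0,0,7.8],[6.5,1,1.2,-0.1,0,0,7.8],[6.5,1,1.2,-0.1,0,0,7.8],[6.5,1,1.2,-0.1,0,0,7.8],[6.5,1,1.2,-0.1,0,0,7.8],[6.5,1,1.2,-0.1,0,0,7.8],[6.5,1,1.2,-0.1,0,0,7.8],[6.5,1,1.2,-0.1,0,0,7.8],[6.5,1,1.2,-0.1,0,0,7.8],[6.5,1,1.2,-0.1,0,0,7.8],[6.5,1,1.2,-0.1,0,0,7.8]]]' 80
python3 - <<'E'
from h import *
o=manip.get_obs(); print(o["position"],o["joint_pos"],R.from_quat(o["ee_rot"]).as_matrix()[:2,0])
p,d,P,T=cam("wrist"); cv2.imwrite("pics/w1.png",p[:,:,::-1]); W=cloud(d,P,T); H,S,V=cv2.split(cv2.cvtColor(p,cv2.COLOR_RGB2HSV)); z=W[...,2]
m=(H>105)&(H<130)&(S>150)&(z>.05)&(z<.07); print("blue",rect(m,W))
# again with top camera, zero-depth excluded
p,d,P,T=cam("top"); W=cloud(d,P,T); H,S,V=cv2.split(cv2.cvtColor(p,cv2.COLOR_RGB2HSV)); z=W[...,2]
def box(u0,u1,v0,v1):
    m=np.zeros((480,640),bool); m[v0:v1,u0:u1]=1; return m&(z<.3)&(d>0)
print("screw",rect(box(262,290,190,216)&(z>.155),W))
print("pad",rect(box(265,300,215,265)&(S<60)&(z>.04)&(z<.05),W))
print("rack",rect(box(165,232,265,312)&(z>.066)&(z<.085),W))
print("red",rect(box(180,210,275,298)&((H<8)|(H>172))&(S>150)&(z>.1),W))
print("beam",rect(box(150,265,190,240)&(z>.16)&(z<.18),W))
print("handle",rect(box(298,330,190,212)&(z>.1),W))
for n,(u0,u1,v0,v1) in dict(knife=(295,322,260,335),cup=(372,402,200,226),bowl=(280,320,145,185)).items():
    print(n,rect(box(u0,u1,v0,v1)&(z>(.005 if n=="knife" else .04)),W))
E
```

```text
clock: 2.65
position: [0.4197, -0.3447, 0.2111]
ee_rot: [0.028, 1.0, 0.0, -0.0]
ft_force: [0.2, 0.1, 0.3]
grip_width: 0.758
grasp_force: 0.0
[ 0.41965149 -0.34471375  0.21107818] [ 1.09376842  0.21014679 -0.55518477  1.68336565  0.1148763   1.28123755
  2.03070324] [-0.99845454  0.05557307]
blue (array([ 0.4606, -0.3443]), array([0.0295, 0.1485]), 86.8, np.float64(0.0578), 4732)
screw (array([0.6308, 0.0645]), array([0.0621, 0.0456]), 84.5, np.float64(0.1702), 214)
pad (array([0.5434, 0.0472]), array([0.0974, 0.1562]), 86.0, np.float64(0.0447), 469)
rack (array([0.4105, 0.3288]), array([0.0775, 0.1617]), 6.9, np.float64(0.0746), 888)
red (array([0.4085, 0.3251]), array([0.0229, 0.0461]), 4.8, np.float64(0.153), 125)
beam (array([0.6123, 0.2661]), array([0.3526, 0.0892]), 85.8, np.float64(0.1699), 1367)
handle (array([ 0.6313, -0.0585]), array([0.0892, 0.0294]), 89.5, np.float64(0.1335), 246)
knife (array([ 0.349 , -0.0145]), array([0.0853, 0.2401]), 83.8, np.float64(0.0084), 542)
cup (array([ 0.5768, -0.298 ]), array([0.0598, 0.0748]), 72.8, np.float64(0.0633), 158)
bowl (array([ 0.7803, -0.0372]), array([0.1083, 0.1127]), 83.7, np.float64(0.0686), 373)
```

View pics/w1.png

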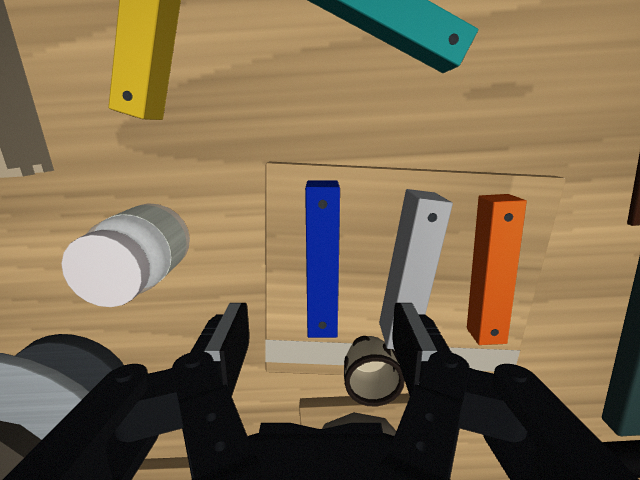

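The blue block shows at px (323,260): top height 57.8 mm, 148 x 30 mm, aligned with the tool. I'll grip it 40 mm towards the robot from its centre.

```bash
python3 -m crank '[[[6.5,0.1,0.26,-4.6,0,0,0],[6.5,0,0,-4.6,0,0,0],[6.5,0,0,-4.6,0,0,0],[6.5,0,0,-4.7,0,0,0],[6.5,0,0,0,0,0,0],[2.5,0,0,0,0,0,0],[2.5,0,0,0,0,0,0],[2.5,0,0,0,0,0,0],[2.5,0,0,0,0,0,0],[2.5,0,0,0,0,0,0]]]' 115
python3 -m crank '[[[2.5,0,0,1,0,0,0],[2.5,0,0,4,0,0,0],[2.5,0,0,5,0,0,0],[2.5,0,0,5,0,0,0],[2.5,0,2,5,0,0,0],[2.5,0,5,4,0,0,0],[2.5,0,5,0,0,0,0],[2.5,0,5,0,0,0,0],[2.5,0,5,0,0,0,0],[2.5,0,5,0,0,0,0],[2.5,0,0,0,0,0,0],[2.5,0,0,0,0,0,0]]]'
python3 - <<'E'
from h import *
p,d,P,T=cam("wrist"); cv2.imwrite("pics/w2.png",p[:,:,::-1]); np.savez("pics/w2",d=d,T=T)
o=manip.get_obs(); print(o["position"],o["ft_force"],R.from_quat(o["ee_rot"]).as_matrix().round(3).tolist())
E
```

```text
clock: 4.0
position: [0.4216, -0.3437, 0.0289]
ee_rot: [0.03, 1.0, -0.001, 0.001]
ft_force: [-1.5, 1.7, 9.6]
grip_width: 0.333
grasp_force: 113.9
clock: 5.5
position: [0.4202, -0.074, 0.2659]
ee_rot: [0.03, 1.0, -0.001, 0.0]
ft_force: [-0.1, -0.6, -3.9]
grip_width: 0.33
grasp_force: 114.6
[ 0.42023626 -0.07449437  0.26567639] [-0.42945248 -0.37002856 -4.62263511] [[-0.998, 0.061, 0.0], [0.061, 0.998, -0.001], [-0.0, -0.001, -1.0]]
```

View pics/w2.png

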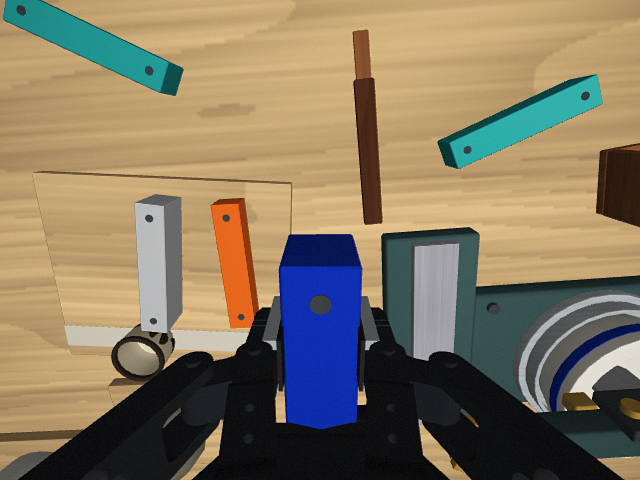

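The block is held level. The pad's robot-side corners are at px (412,247) and (459,243), and its left edge runs down to about (414,360). I'll fit the pad and the block from depth and colour.

```bash
python3 - <<'E'
from h import *
p=cv2.imread("pics/w2.png")[:,:,::-1]; f=np.load("pics/w2.npz"); d,T=f["d"],f["T"]; P=eyes.camera_params("wrist"); W=cloud(d,P,T); z=W[...,2]
H,S,V=cv2.split(cv2.cvtColor(np.ascontiguousarray(p),cv2.COLOR_RGB2HSV))
b=np.zeros((480,640),bool); b[235:345,395:475]=1
m=b&(abs(z-.045)<.004)&(S<60)&(V>90); m=cv2.erode(m.astype(np.uint8),np.ones((2,2)))>0
print("pad",rect(m,W)); q=W[m]
for r in (250,270,290,310,330,340):
    c=np.where(m[r])[0]; print(r,c.min(),c.max(),W[r,c.min()].round(4),W[r,c.max()].round(4))
print("pad front end", [ray(u,v,.045,P,T).round(4) for u,v in ((412,246),(459,243))])
m=(H>105)&(H<130)&(S>150)&(d>0)&(z>.25); m[:,:270]=0;m[:,370:]=0; print("block top",rect(m,W), np.percentile(z[m],[5,50,95]))
# scene cam: screw head
p,d,P,T=cam("scene"); W=cloud(d,P,T); cv2.imwrite("pics/s1.png",cv2.resize(p[200:310,290:460,::-1],None,fx=4.5,fy=4.5,interpolation=cv2.INTER_CUBIC))
H,S,V=cv2.split(cv2.cvtColor(p,cv2.COLOR_RGB2HSV)); m=np.zeros((480,640),bool); m[235:262,338:368]=1
m&=(H>15)&(H<32)&(S>120)&(W[...,2]>.165)&(W[...,2]<.2)&(d>0); print("head",rect(m,W),W[m].max(0))
E
```

```text
pad (array([0.5362, 0.0544]), array([0.1306, 0.0492]), 1.0, np.float64(0.0449), 4104)
250 415 458 [0.475  0.029  0.0453] [0.4781 0.0769 0.0446]
270 415 457 [0.4997 0.03   0.044 ] [0.5025 0.0776 0.0442]
290 415 456 [0.5251 0.0307 0.0437] [0.5276 0.078  0.0445]
310 415 455 [0.5512 0.0313 0.0442] [0.5541 0.0787 0.044 ]
330 415 454 [0.5793 0.0323 0.0431] [0.5805 0.0786 0.0456]
340 414 453 [0.5916 0.0308 0.0458] [0.595  0.0785 0.0448]
pad front end [array([0.4702, 0.0256, 0.045 ]), array([0.4697, 0.0773, 0.045 ])]
block top (array([ 0.4223, -0.0727]), array([0.0308, 0.0756]), 87.1, np.float64(0.2946), 14072) [0.27146817 0.29458185 0.29558516]
head (array([0.6329, 0.055 ]), array([0.036, 0.043]), 70.7, np.float64(0.1733), 149) [0.65570851 0.07310304 0.18067457]
```

View pics/s1.png

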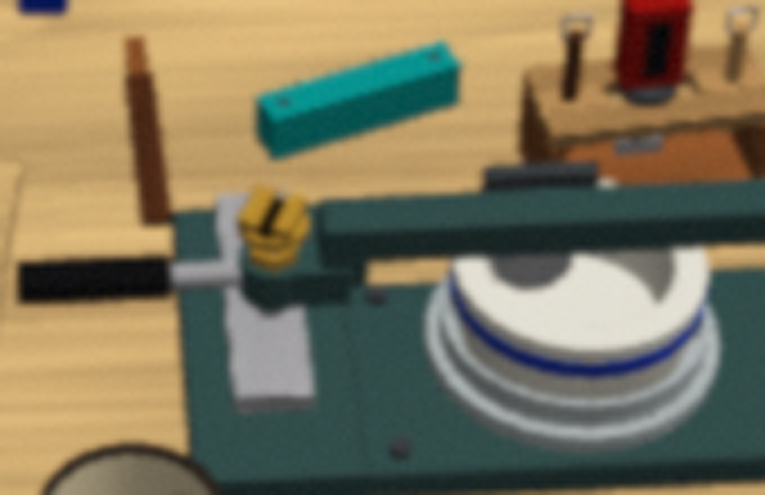

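Jigger yaw is about +0.7° and the screw axis is at about (0.631, 0.055), with the head agreeing from the scene camera. I'll bring the block over the front of the pad, just above it.

```bash
python3 -m crank '[[[2.5,1.2,3.2,-2,0,0,1.2],[2.5,1.2,3.2,-3,0,0,1.2],[2.5,1.2,3.2,-4,0,0,1.3],[2.5,1.2,3.2,-4,0,0,0],[2.5,1.2,0,-4,0,0,0],[2.5,0,0,-2,0,0,0],[2.5,0,0,0,0,0,0],[2.5,0,0,0,0,0,0]]]'
python3 - <<'E'
from h import *
p,d,P,T=cam("wrist"); cv2.imwrite("pics/w3.png",p[:,:,::-1]); 
o=manip.get_obs(); print(o["position"],o["ft_force"],R.from_quat(o["ee_rot"]).as_matrix().round(4)[:,0])
W=cloud(d,P,T);z=W[...,2];H,S,V=cv2.split(cv2.cvtColor(p,cv2.COLOR_RGB2HSV))
m=(H>105)&(H<130)&(S>150)&(d>0)&(z>.09); m[:,:250]=0;m[:,390:]=0; print("block top",rect(m,W))
E
```

```text
clock: 6.6
position: [0.4812, 0.0537, 0.0767]
ee_rot: [-0.002, 1.0, -0.0, 0.001]
ft_force: [0.1, 0.4, -4.3]
grip_width: 0.331
grasp_force: 114.6
[0.48134942 0.05372057 0.07688686] [ 0.57072092  0.09038208 -3.79631003] [-1.     -0.0035 -0.0023]
block top (array([0.4832, 0.0528]), array([0.0762, 0.036 ]), 2.7, np.float64(0.1055), 12940)
```

View pics/w3.png

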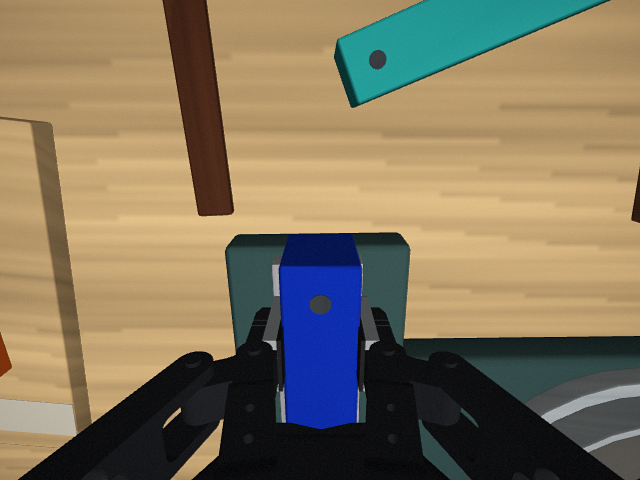

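The block (cols 280–361) is centred over the tongue (228–410). Next I'll lower it to touch.

```bash
python3 -m crank '[[[2.5,0,0,-1,0,0,0],[2.5,0,0,-0.8,0,0,0],[2.5,0,0,0,0,0,0],[2.5,0,0,0,0,0,0]]]'
python3 -m crank '[[[2.5,0,0,-0.1,0,0,0],[2.5,0,0,0,0,0,0]]]'
python3 -m crank '[[[2.5,0,0,-0.1,0,0,0],[2.5,0,0,0,0,0,0]]]'
```

```text
clock: 7.15
position: [0.4804, 0.0543, 0.0574]
ee_rot: [-0.002, 1.0, 0.0, -0.0]
ft_force: [-1.1, 0.8, -5.3]
grip_width: 0.335
grasp_force: 115.0
clock: 7.4
position: [0.4806, 0.0542, 0.0564]
ee_rot: [-0.002, 1.0, 0.0, 0.0]
ft_force: [-0.2, 0.7, -3.8]
grip_width: 0.336
grasp_force: 115.0
clock: 7.65
position: [0.4806, 0.0543, 0.0559]
ee_rot: [-0.002, 1.0, -0.0, 0.0]
ft_force: [-5.0, -0.4, 5.2]
grip_width: 0.331
grasp_force: 116.5
```

Contact is at TCP z of about 0.056. I'll raise it 1.2 mm, slide it in, and set it down.

```bash
python3 -m crank '[[[2.5,0,0,0.14,0,0,0],[2.5,1,0,0,0,0,0.3],[2.5,2,0,0,0,0,0.3],[2.5,2,0,0,0,0,0],[2.5,1.1,0,0,0,0,0],[2.5,0,0,0,0,0,0],[2.5,0,0,0,0,0,0]]]'
python3 -m crank '[[[2.5,0,0,-0.1,0,0,0],[2.5,0,0,-0.05,0,0,0],[2.5,0,0,0,0,0,0]]]'
```

```text
clock: 8.52
position: [0.5409, 0.0543, 0.0566]
ee_rot: [-0.008, 1.0, 0.0, -0.0]
ft_force: [-0.2, 0.0, -4.0]
grip_width: 0.328
grasp_force: 114.9
clock: 8.9
position: [0.541, 0.0542, 0.0559]
ee_rot: [-0.008, 1.0, -0.0, -0.0]
ft_force: [-7.2, -0.1, 7.2]
grip_width: 0.332
grasp_force: 116.6
```

```bash
python3 -m crank '[[[6.5,0,0,0,0,0,0],[6.5,0,0,0,0,0,0],[6.5,0,0,1,0,0,0],[6.5,0,0,4,0,0,0],[6.5,0,0,6,0,0,0],[6.5,0,0,6,0,0,0],[6.5,0,0,5,0,0,0],[8,0,0,0,0,0,0],[8,0,0,0,0,0,0]]]' 100
python3 - <<'E'
from h import *
p,d,P,T=cam("wrist"); np.savez("pics/w4",d=d,T=T); cv2.imwrite("pics/w4.png",p[:,:,::-1])
print(T[:3,3], pix([.631,.055,.175],P,T))
u,v=map(int,pix([.631,.055,.175],P,T)); u0,v0=max(0,u-90),max(0,min(v-75,330)); print(u0,v0)
cv2.imwrite("pics/w4c.png",cv2.resize(p[v0:v0+150,u0:u0+190,::-1],None,fx=4,fy=4,interpolation=cv2.INTER_CUBIC))
E
```

```text
clock: 10.02
position: [0.5413, 0.0541, 0.2751]
ee_rot: [-0.008, 1.0, -0.0, -0.0]
ft_force: [0.1, 1.0, -0.4]
grip_width: 0.934
grasp_force: 0.0
[0.45957404 0.05380847 0.41743929] [318.63899315 346.87549506]
228 271
```

View pics/w4c.png

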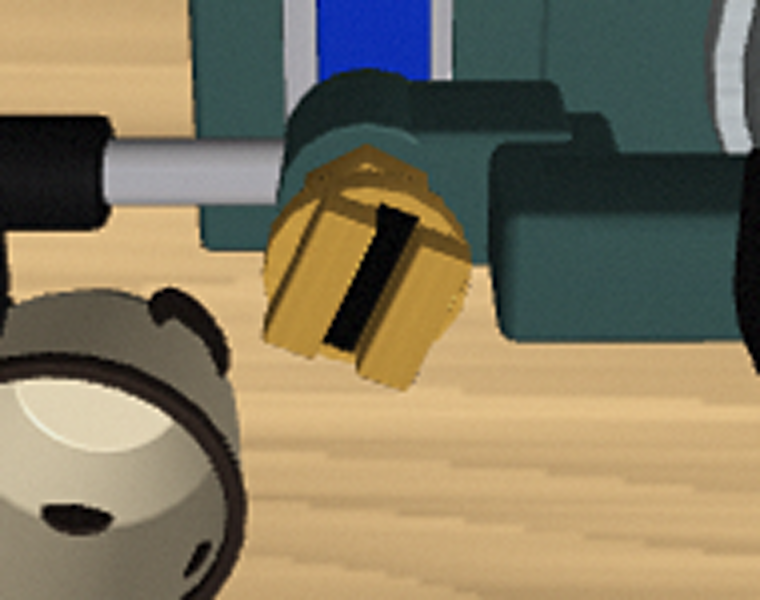

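The slotted head is centred near crop px (365,293). The slot edges run (375,220)–(318,358) on the left and (412,240)–(357,372) on the right. The blue block sits centred under the nose.

```bash
python3 - <<'E'
from h import *
f=np.load("pics/w4.npz"); d,T=f["d"],f["T"]; P=eyes.camera_params("wrist"); W=cloud(d,P,T)
g=lambda x,y:(x/4+228,y/4+271)
zs=[]
for c in ((340,260),(310,310),(410,300),(395,345)):
    u,v=map(round,g(*c)); zs.append(np.median(W[v-1:v+2,u-1:u+2,2]))
print("top z",np.round(zs,4)); z=np.median(zs)
e=[ray(*g(*c),z,P,T)[:2] for c in ((375,220),(318,358),(412,240),(357,372))]
for a,b in ((0,1),(2,3)): q=e[b]-e[a]; print(np.degrees(np.arctan2(q[1],q[0])),np.hypot(*q))
print(np.round(e,4)); n=(e[2]-e[0]); print("centre",np.mean(e,0))
m=(W[...,2]>z-.003)&(W[...,2]<z+.003)&(d>0); m[:325]=0;m[370:]=0;m[:,:292]=0;m[:,348:]=0
q=W[m][:,:2].astype(np.float32); print("circle",cv2.minEnclosingCircle(q),len(q))
E
```

```text
top z [0.1765 0.1757 0.1761 0.176 ]
-18.880546324326932 0.034886565451350396
-18.509515457730778 0.03359974162475392
[[0.6106 0.0572]
 [0.6437 0.0459]
 [0.6151 0.0647]
 [0.647  0.0541]]
centre [0.62910916 0.05548511]
circle ((0.6296036839485168, 0.05549455061554909), 0.022984063252806664) 1103
```

Slot angle is -18.7° (equivalently 161.3°), head centre (0.6296, 0.0555), top 0.176, so about a 6 mm gap (roughly half a turn). On to the rack.

```bash
python3 -m crank '[[[8,-1.46,3.03,0,0,0,-9.3],[8,-1.46,3.03,0,0,0,-9.3],[8,-1.46,3.03,0,0,0,-9.3],[8,-1.46,3.03,0,0,0,-9.3],[8,-1.46,3.03,0,0,0,-9.3],[8,-1.46,3.03,0,0,0,-9.3],[8,-1.46,3.03,0,0,0,-9.3],[8,-1.46,3.03,0,0,0,-9.3],[8,-1.46,3.03,0,0,0,-9.3],[8,0,0,0,0,0,0],[8,0,0,0,0,0,0]]]'
python3 - <<'E'
from h import *
o=manip.get_obs(); X=R.from_quat(o["ee_rot"]).as_matrix()[:,0]; print(o["position"],np.degrees(np.arctan2(X[1],X[0])),o["joint_pos"].round(2))
p,d,P,T=cam("wrist"); cv2.imwrite("pics/w5.png",p[:,:,::-1]); W=cloud(d,P,T); z=W[...,2]; H,S,V=cv2.split(cv2.cvtColor(p,cv2.COLOR_RGB2HSV))
ok=(d>0)&(np.hypot(W[...,0]-.41,W[...,1]-.328)<.11)
print("rack",rect(ok&(z>.071)&(z<.079),W)); print("top face",rect(ok&(z>.150)&(z<.158)&(np.hypot(W[...,0]-.41,W[...,1]-.328)<.035),W))
E
```

```text
clock: 11.45
position: [0.4102, 0.3261, 0.2744]
ee_rot: [0.661, 0.75, -0.001, -0.0]
ft_force: [0.2, -0.2, -0.2]
grip_width: 0.936
grasp_force: 0.0
[0.41020822 0.32606642 0.27436357] 97.26331477747594 [ 0.12  0.2  -0.99  1.62  0.17  1.42 -0.76]
rack (array([0.4099, 0.3298]), array([0.0751, 0.1597]), 7.3, np.float64(0.0747), 8419)
top face (array([0.4103, 0.3268]), array([0.0257, 0.0459]), 6.4, np.float64(0.1543), 1699)
```

View pics/w5.png

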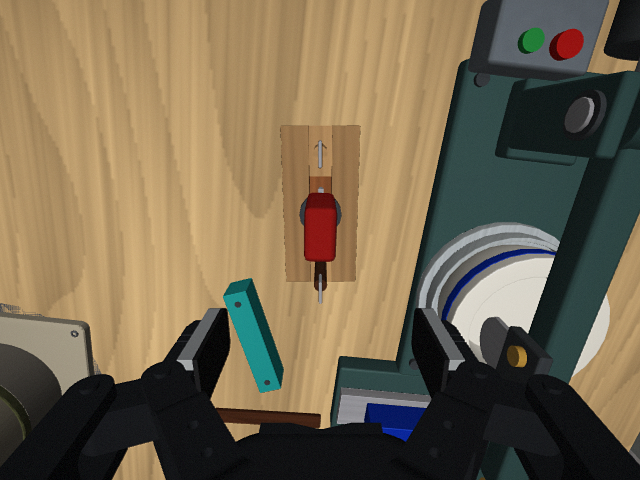

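The driver (px 320,227; top at 154 mm) is right under the hand, and its angle matches. I'll grip it.

```bash
python3 -m crank '[[[7,0,0.05,-5,0,0,0],[7,0,0,-5,0,0,0],[7,0,0,-5,0,0,0],[7,0,0,-2,0,0,0],[7,0,0,0,0,0,0],[2,0,0,0,0,0,0],[2,0,0,0,0,0,0],[2,0,0,0,0,0,0],[2,0,0,0,0,0,0],[2,0,0,0,0,0,0],[2,0,0,0,0,0,0]]]' 100
```

```text
clock: 12.88
position: [0.4107, 0.3279, 0.1067]
ee_rot: [0.662, 0.75, 0.001, 0.001]
ft_force: [-1.5, -1.0, 7.0]
grip_width: 0.292
grasp_force: 97.5
```

```bash
python3 -m crank '[[[2,0,0,2,0,0,0],[2,0,0,5,0,0,0],[2,0,0,5,0,0,0],[2,0,0,5,0,0,0],[2,0,0,5,0,0,0],[2,0,0,0,0,0,0]]]'
python3 - <<'E'
from h import *
o=manip.get_obs(); print(o["position"],o["ft_force"],o["torque"])
p,d,P,T=cam("wrist"); cv2.imwrite("pics/w6.png",p[:,:,::-1])
E
```

```text
clock: 13.62
position: [0.4105, 0.3289, 0.3301]
ee_rot: [0.661, 0.75, 0.003, 0.001]
ft_force: [-0.6, 0.3, -2.3]
grip_width: 0.294
grasp_force: 98.6
[0.41049644 0.32890835 0.33006828] [-0.62121797  0.29977067 -2.3343874 ] [-0.03762343 -0.02454006  0.00542541]
```

View pics/w6.png

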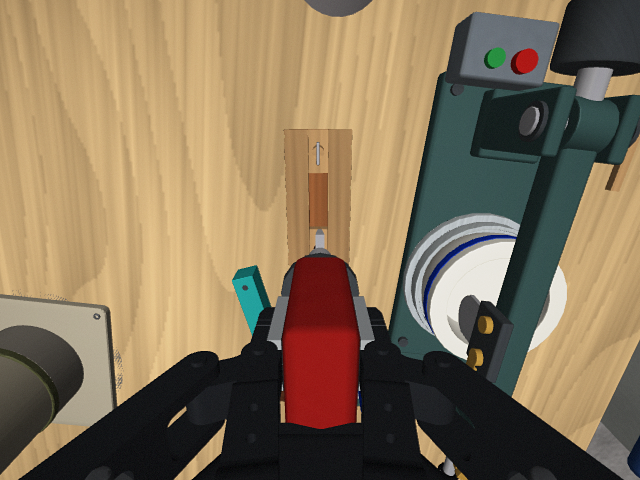

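The driver is held upright, with its tip about 89.7 mm below the TCP. Moving over the screw with the blade turned to 161.3°.

```bash
python3 -m crank '[[[2,2.73,-3.41,0,0,0,8],[2,2.73,-3.41,0,0,0,8],[2,2.73,-3.41,0,0,0,8],[2,2.73,-3.41,0,0,0,8],[2,2.73,-3.41,0,0,0,8],[2,2.73,-3.41,0,0,0,8],[2,2.73,-3.41,0,0,0,8],[2,2.73,-3.41,-2,0,0,8],[2,0,0,-2,0,0,0],[2,0,0,0,0,0,0],[2,0,0,0,0,0,0]]]'
python3 - <<'E'
from h import *
o=manip.get_obs(); M=R.from_quat(o["ee_rot"]).as_matrix(); X=M[:,0]; print(o["position"],np.degrees(np.arctan2(X[1],X[0])),M[:,2].round(4),o["joint_pos"].round(2),o["torque"])
p,d,P,T=cam("wrist"); cv2.imwrite("pics/w7.png",p[:,:,::-1])
E
```

```text
clock: 15.05
position: [0.6281, 0.0555, 0.2859]
ee_rot: [0.163, 0.987, 0.0, 0.0]
ft_force: [-0.2, 0.1, -2.2]
grip_width: 0.293
grasp_force: 98.5
[0.62810839 0.05545042 0.28591438] 161.22623481609307 [ 2.e-04  2.e-04 -1.e+00] [ 0.5   0.48 -0.95  1.32  0.38  1.53  0.84] [-0.00236075 -0.02514087  0.02165396]
```

View pics/w7.png

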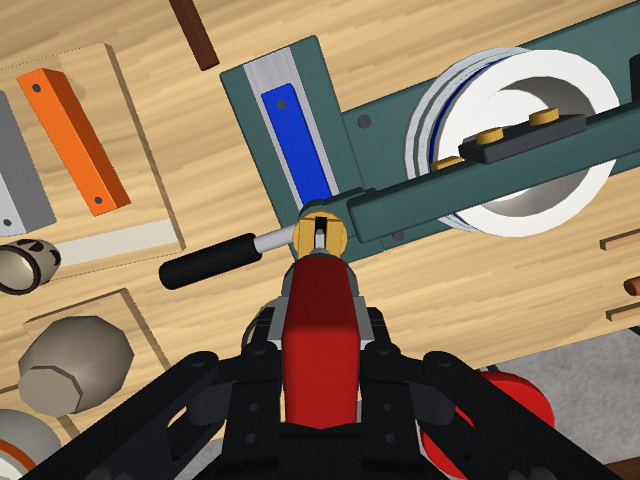

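Blade and slot are both vertical in the picture around px (320,225), aligned. Lowering in.

```bash
python3 -m crank '[[[2,0.06,0,-1,0,0,0],[2,0,0,-0.8,0,0,0],[2,0,0,0,0,0,0]]]'; python3 -m crank '[[[2,0,0,-0.3,0,0,0],[2,0,0,-0.3,0,0,0],[2,0,0,-0.1,0,0,0],[2,0,0,0,0,0,0]]]'; python3 -c "
from h import *
o=manip.get_obs();print(o['ft_force'],o['torque'])"
```

```text
clock: 15.48
position: [0.6287, 0.0544, 0.2663]
ee_rot: [0.164, 0.987, -0.0, -0.001]
ft_force: [-0.8, -0.6, -1.6]
grip_width: 0.294
grasp_force: 98.5
clock: 15.98
position: [0.6291, 0.0546, 0.2602]
ee_rot: [0.164, 0.987, 0.0, -0.0]
ft_force: [-0.1, 0.3, -2.8]
grip_width: 0.292
grasp_force: 98.5
[-0.11637129  0.30879222 -2.81065548] [-0.02170421  0.00398792 -0.00460913]
```

Blade is 5.5 mm into the slot with no contact force. Winding clockwise, with the driver descending along with the screw.

```bash
for i in 1; do python3 -m crank '[[[2,0,0.06,0,0,0,-8],[2,0,0,-0.033,0,0,-8],[2,0,0,-0.027,0,0,-8],[2,0,0,-0.027,0,0,-8],[2,0,0,-0.027,0,0,-8]]]'; python3 -c "
from h import *
o=manip.get_obs();print(o['ft_force'],o['torque'],o['joint_pos'][6])"; done
python3 -m crank '[[[2,0,0,-0.027,0,0,-8],[2,0,0,-0.027,0,0,-8],[2,0,0,-0.027,0,0,-8],[2,0,0,-0.027,0,0,-8],[2,0,0,-0.027,0,0,-8]]]'; python3 -c "
from h import *
o=manip.get_obs();print(o['ft_force'],o['torque'],o['joint_pos'][6])"
```

```text
clock: 16.6
position: [0.6294, 0.0554, 0.2594]
ee_rot: [0.493, 0.87, 0.0, 0.0]
ft_force: [0.8, 0.1, -3.1]
grip_width: 0.295
grasp_force: 98.4
[ 0.79348352  0.13079215 -3.05972508] [ 0.02610827 -0.41153843  0.05942738] 0.16591701458682823
clock: 17.23
position: [0.6297, 0.0551, 0.2581]
ee_rot: [0.761, 0.649, 0.001, 0.001]
ft_force: [2.5, -0.4, -2.5]
grip_width: 0.295
grasp_force: 98.5
[ 2.50628136 -0.37578433 -2.54491973] [-0.13291239 -0.86715576  0.10623969] -0.4962915786635273
```

```bash
cat > s.py <<'E'
from h import *
o=manip.get_obs();X=R.from_quat(o["ee_rot"]).as_matrix()[:,0]
print(o['ft_force'].round(2),o['torque'].round(3),"q7",o['joint_pos'][6].round(3),"yaw",np.degrees(np.arctan2(X[1],X[0])).round(1))
E
python3 -m crank '[[[2,0,0,-0.027,0,0,-8],[2,0,0,-0.027,0,0,-8],[2,0,0,-0.027,0,0,-8],[2,0,0,-0.027,0,0,-8],[2,0,0,0,0,0,0]]]' | grep pos; python3 s.py
python3 -m crank '[[[2,0,0,-0.027,0,0,-8],[2,0,0,-0.027,0,0,-8],[2,0,0,0,0,0,0]]]'| grep pos; python3 s.py
python3 -m crank '[[[2,0,0,-0.027,0,0,-8],[2,0,0,0,0,0,0]]]'| grep pos; python3 s.py
```

```text
position: [0.6296, 0.0547, 0.2569]
[ 4.07 -1.82 -2.91] [-0.499 -0.977  0.077] q7 -1.024 yaw 49.2
position: [0.6295, 0.0547, 0.2564]
[ 3.17 -2.55 -2.33] [-0.771 -1.051  0.103] q7 -1.289 yaw 33.3
position: [0.6294, 0.0547, 0.2561]
[ 3.47 -3.23 -2.29] [-1.049 -1.104  0.049] q7 -1.421 yaw 25.4
```

```bash

python3 -m crank '[[[2,0,0,-0.027,0,0,-8]]]'| grep pos; python3 s.py
python3 -m crank '[[[2,0,0,-0.027,0,0,-8]]]'| grep pos; python3 s.py
python3 -m crank '[[[2,0,0,-0.027,0,0,-8]]]'| grep pos; python3 s.py
python3 -m crank '[[[2,0,0,-0.027,0,0,-8]]]'| grep pos; python3 s.py
python3 - <<'E'
from h import *
p,d,P,T=cam("wrist"); cv2.imwrite("pics/w8.png",p[:,:,::-1])
# arm height reference: beam-top plane points near the nose
E
```

```text
position: [0.6294, 0.0546, 0.2558]
[ 2.61 -3.49 -1.03] [-1.154 -1.072  0.12 ] q7 -1.556 yaw 17.4
position: [0.6293, 0.0545, 0.2555]
[ 3.46 -3.16 -0.71] [-1.232 -0.992  0.133] q7 -1.692 yaw 9.3
position: [0.6293, 0.0545, 0.2552]
[ 3.36 -5.19 -1.48] [-1.335 -0.899  0.125] q7 -1.826 yaw 1.3
position: [0.6292, 0.0544, 0.255]
[ 2.92 -4.36 -0.42] [-1.333 -0.806  0.126] q7 -1.961 yaw -6.7
```

```bash

python3 -m crank '[[[2,0,0,-0.027,0,0,-8]]]'| grep pos; python3 s.py
python3 -m crank '[[[2,0,0,-0.027,0,0,-8]]]'| grep pos; python3 s.py
python3 -m crank '[[[2,0,0,-0.025,0,0,-8]]]'| grep pos; python3 s.py
```

```text
position: [0.6292, 0.0544, 0.2547]
[ 1.21 -4.32 -0.11] [-1.427 -0.666  0.106] q7 -2.093 yaw -14.7
position: [0.6291, 0.0544, 0.2544]
[ 2.23 -4.45 -0.36] [-1.379 -0.558  0.09 ] q7 -2.229 yaw -22.7
position: [0.629, 0.0544, 0.2541]
[ 2.38 -4.74 -0.83] [-1.367 -0.48   0.112] q7 -2.364 yaw -30.7
```

```bash

python3 -m crank '[[[2,0,0,-0.025,0,0,-8],[2,0,0,0,0,0,0]]]'| grep pos; python3 s.py
python3 - <<'E'
from h import *
p,d,P,T=cam("wrist"); cv2.imwrite("pics/w9.png",p[:,:,::-1]); print(T[:3,3])
pp=cv2.imread("pics/w9.png")
p2,d2,P2,T2=cam("scene"); c=cv2.resize(p2[215:295,320:430,::-1],None,fx=3.6,fy=3.6,interpolation=cv2.INTER_CUBIC)
cv2.imwrite("pics/c9.png",np.hstack([cv2.resize(pp[150:320,220:420],None,fx=1.9,fy=1.9)[:288],c[:288]]))
E
```

```text
position: [0.6283, 0.0553, 0.2536]
[-1.87 -2.22 -0.03] [-0.866  0.586  0.027] q7 -2.495 yaw -38.5
[0.69353593 0.00494475 0.39585685]
```

View pics/c9.png

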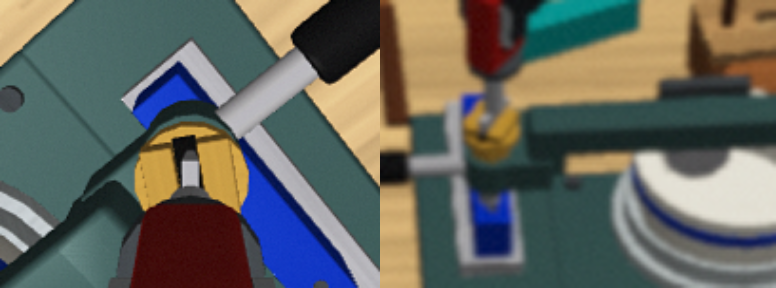

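The blade is still in the slot, with the slot lagging slightly because of play, and the wrist joint is near its limit. I'll lift out, measure the head, and re-engage half a turn round.

```bash

python3 -m crank '[[[2,0,0,1,0,0,0],[2,0,0,1.2,0,0,5],[2,0,0,0,0,0,10],[2,0,0,0,0,0,10],[2,0,0,0,0,0,10],[2,0,0,0,0,0,10],[2,0,0,0,0,0,10],[2,0,0,0,0,0,10],[2,0,0,0,0,0,10],[2,0,0,0,0,0,10],[2,0,0,0,0,0,10],[2,0,0,0,0,0,10],[2,0,0,0,0,0,10],[2,0,0,0,0,0,10],[2,0,0,0,0,0,10],[2,0,0,0,0,0,10],[2,0,0,0,0,0,10],[2,0,0,0,0,0,10],[2,0,0,0,0,0,10],[2,0,0,0,0,0,0]]]'; python3 s.py
python3 - <<'E'
from h import *
p,d,P,T=cam("wrist"); cv2.imwrite("pics/w10.png",p[:,:,::-1]); np.savez("pics/w10",d=d,T=T)
W=cloud(d,P,T);z=W[...,2];H,S,V=cv2.split(cv2.cvtColor(p,cv2.COLOR_RGB2HSV))
m=(d>0)&(np.hypot(W[...,0]-.63,W[...,1]-.0555)<.024)&(z>.16)&(z<.18)&(H>14)&(H<32)&(S>110)
print(np.percentile(z[m],[10,25,50,75,90]).round(4),m.sum(),pix([.63,.0555,.17],P,T))
cv2.imwrite("pics/c10.png",cv2.resize(p[180:280,260:380,::-1],None,fx=6,fy=6,interpolation=cv2.INTER_CUBIC))
E
```

```text
clock: 22.25
position: [0.6293, 0.0558, 0.2764]
ee_rot: [0.373, 0.928, 0.001, 0.0]
ft_force: [0.0, -0.2, -2.2]
grip_width: 0.295
grasp_force: 98.7
[ 0.02 -0.16 -2.17] [-0.055  0.025  0.008] q7 0.428 yaw 136.2
[0.1608 0.1626 0.1695 0.1701 0.1706] 1531 [319.03122971 242.75570137]
```

View pics/c10.png

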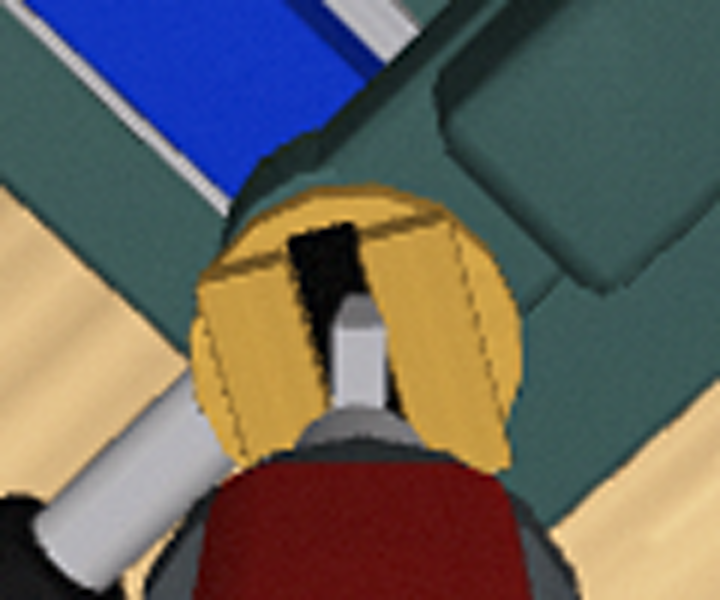

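Head top is now 0.1698, so the tip is at about 85 mm, close to contact. The slot leans about 13° from the blade (crop edges (292,245)–(325,400)), giving a yaw of about 150°.

```bash

python3 -m crank '[[[2,-0.05,0,0,0,0,7],[2,0,0,0,0,0,6.5],[2,0,0,-0.8,0,0,0],[2,0,0,-0.8,0,0,0],[2,0,0,-0.3,0,0,0],[2,0,0,-0.3,0,0,0],[2,0,0,0,0,0,0]]]'; python3 s.py
```

```text
clock: 23.18
position: [0.6285, 0.0552, 0.2536]
ee_rot: [0.262, 0.965, 0.0, -0.0]
ft_force: [-1.0, -0.2, -1.7]
grip_width: 0.296
grasp_force: 98.7
[-1.01 -0.16 -1.74] [ 0.026 -0.018 -0.032] q7 0.643 yaw 149.6
```

```bash

for i in 1; do python3 -m crank '[[[2,0,0,0,0,0,-8]]]'| grep pos; python3 s.py; done
python3 -m crank '[[[2,0,0,-0.02,0,0,-6]]]'| grep pos; python3 s.py
python3 -m crank '[[[2,0,0,-0.02,0,0,-6]]]'| grep pos; python3 s.py
python3 -m crank '[[[2,0,0,-0.02,0,0,-6]]]'| grep pos; python3 s.py
python3 -m crank '[[[2,0,0,-0.02,0,0,-6]]]'| grep pos; python3 s.py
```

```text
position: [0.6287, 0.0553, 0.2539]
[ 2.51  1.02 -3.32] [ 0.46  -0.454  0.095] q7 0.509 yaw 141.5
position: [0.6289, 0.0555, 0.2538]
[ 1.89  0.02 -3.4 ] [ 0.317 -0.433  0.13 ] q7 0.409 yaw 135.4
position: [0.629, 0.0555, 0.2536]
[ 1.69 -0.22 -2.48] [ 0.212 -0.515  0.203] q7 0.311 yaw 129.5
position: [0.6291, 0.0556, 0.2536]
[ 2.28  1.04 -2.28] [ 0.201 -0.571  0.197] q7 0.212 yaw 123.5
position: [0.6292, 0.0556, 0.2536]
[ 1.91  0.55 -1.65] [ 0.14  -0.625  0.245] q7 0.113 yaw 117.5
```

Torque stepped from 0.12 to 0.2–0.24 N m with no further descent, so contact came about 14° ago (roughly 0.45 mm, 0.0012 rad of lift). I'm stopping here, backing off within the play, and lifting out.

```bash

python3 -m crank '[[[2,0,0,0,0,0,5],[2,0,0,0,0,0,2],[2,0,0,1,0,0,0],[2,0,0,2.6,0,0,0],[2,0,0,4,0,0,0],[2,0,0,0,0,0,0]]]'; python3 s.py
python3 - <<'E'
from h import *
p,d,P,T=cam("wrist"); W=cloud(d,P,T);z=W[...,2];H,S,V=cv2.split(cv2.cvtColor(p,cv2.COLOR_RGB2HSV))
m=(d>0)&(np.hypot(W[...,0]-.63,W[...,1]-.0555)<.024)&(z>.16)&(z<.18)&(H>14)&(H<32)&(S>110)
print(np.percentile(z[m],[25,50,75,90]).round(4))
E
```

```text
clock: 24.55
position: [0.6296, 0.056, 0.3331]
ee_rot: [0.465, 0.885, 0.002, 0.002]
ft_force: [0.3, 0.6, -3.4]
grip_width: 0.293
grasp_force: 98.8
[ 0.25  0.61 -3.39] [0.021 0.066 0.012] q7 0.249 yaw 124.6
[0.1679 0.1693 0.1699 0.1704]
```

```bash

python3 -m crank '[[[2,-2.74,3.4,0,0,0,-3.4],[2,-2.74,3.4,0,0,0,-3.4],[2,-2.74,3.4,0,0,0,-3.4],[2,-2.74,3.4,0,0,0,-3.4],[2,-2.74,3.4,0,0,0,-3.4],[2,-2.74,3.4,0,0,0,-3.4],[2,-2.74,3.4,0,0,0,-3.4],[2,-2.72,3.4,0,0,0,-3.5],[2,0,0,0,0,0,0],[2,0,0,0,0,0,0]]]'; python3 s.py
python3 - <<'E'
from h import *
p,d,P,T=cam("wrist"); cv2.imwrite("pics/w11.png",p[:,:,::-1])
E
```

```text
clock: 25.85
position: [0.4098, 0.3265, 0.3284]
ee_rot: [0.66, 0.751, -0.0, 0.0]
ft_force: [0.8, -0.1, -1.7]
grip_width: 0.292
grasp_force: 98.7
[ 0.76 -0.06 -1.72] [-0.035 -0.009 -0.063] q7 -0.735 yaw 97.3
```

```bash

python3 -m crank '[[[2,0.07,0.17,-4,0,0,0],[2,0,0,-5,0,0,0],[2,0,0,-4,0,0,0],[2,0,0,-1.5,0,0,0],[2,0,0,0,0,0,0]]]'
python3 - <<'E'
from h import *
p,d,P,T=cam("wrist"); cv2.imwrite("pics/w12.png",p[:,:,::-1]); cv2.imwrite("pics/c12.png",cv2.resize(p[60:300,200:440,::-1],None,fx=2.4,fy=2.4))
E
```

```text
clock: 26.52
position: [0.4107, 0.3283, 0.1839]
ee_rot: [0.661, 0.751, -0.0, -0.0]
ft_force: [0.6, 0.1, -1.4]
grip_width: 0.29
grasp_force: 98.8
```

View pics/c12.png

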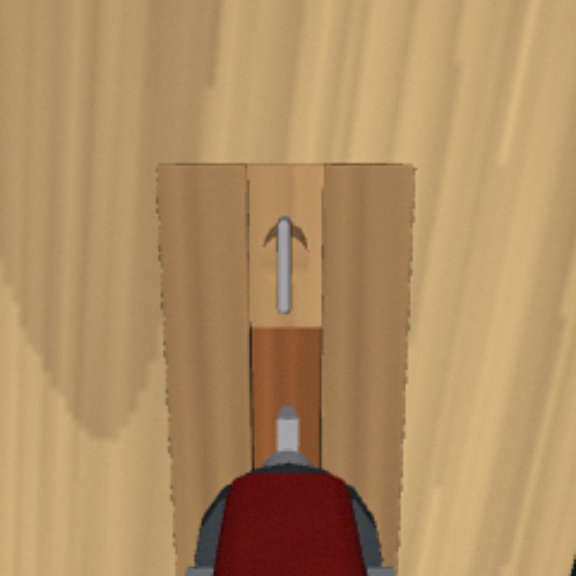

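The blade is centred in the slot (blade col 287, slot cols 250–323). Lowering to hang it.

```bash

python3 -m crank '[[[2,0,0,-3,0,0,0],[2,0,0,-3,0,0,0],[2,0,0,-1.3,0,0,0],[2,0,0,-0.2,0,0,0],[2,0,0,0,0,0,0]]]'
python3 -m crank '[[[2,0,0,-0.15,0,0,0],[2,0,0,0,0,0,0]]]'
```

```text
clock: 27.2
position: [0.4109, 0.3295, 0.1102]
ee_rot: [0.66, 0.751, 0.001, 0.0]
ft_force: [0.3, -1.2, -1.9]
grip_width: 0.292
grasp_force: 98.8
clock: 27.45
position: [0.4105, 0.329, 0.1079]
ee_rot: [0.66, 0.751, 0.0, 0.0]
ft_force: [0.3, -0.2, -0.7]
grip_width: 0.293
grasp_force: 98.8
```

```bash

python3 -m crank '[[[2,0,0,-0.1,0,0,0],[2,0,0,0,0,0,0]]]' | grep -E "pos|ft"
python3 -m crank '[[[6.5,0,0,0,0,0,0],[6.5,0,0,0,0,0,0],[6.5,0,0,0,0,0,0],[6.5,0,0,2,0,0,0],[6.5,0,0,5,0,0,0],[6.5,0,0,6,0,0,0],[6.5,0,0,6,0,0,0],[6.5,-1,0,3,0,0,0],[6.5,-1,0,0,0,0,0],[6.5,0,0,0,0,0,0]]]'
python3 - <<'E'
from h import *
p,d,P,T=cam("wrist"); a=p[60:330,200:500,::-1]; W=cloud(d,P,T); z=W[...,2]; ok=(d>0)&(np.hypot(W[...,0]-.41,W[...,1]-.328)<.035)
print("driver top",rect(ok&(z>.148)&(z<.17),W)); ok=(d>0)&(np.hypot(W[...,0]-.41,W[...,1]-.328)<.11); print("rack",rect(ok&(z>.071)&(z<.079),W))
p,d,P,T=cam("scene"); b=cv2.resize(p[190:310,290:470,::-1],None,fx=2.7,fy=2.7,interpolation=cv2.INTER_CUBIC)
h=max(a.shape[0],b.shape[0]); f=lambda i:cv2.copyMakeBorder(i,0,h-i.shape[0],0,0,cv2.BORDER_CONSTANT)
cv2.imwrite("pics/fin.png",np.hstack([f(a),f(b)]))
p,d,P,T=cam("top"); W=cloud(d,P,T); z=W[...,2]
def box(u0,u1,v0,v1):
    m=np.zeros((480,640),bool); m[v0:v1,u0:u1]=1; return m&(z<.3)&(d>0)
print("beam",rect(box(150,265,190,240)&(z>.16)&(z<.18),W),"handle",rect(box(298,330,190,212)&(z>.1),W))
E
```

```text
position: [0.4104, 0.329, 0.1068]
ft_force: [-1.1, -1.3, 0.6]
clock: 28.95
position: [0.3894, 0.3289, 0.3266]
ee_rot: [0.66, 0.751, 0.0, 0.0]
ft_force: [0.8, -0.5, 0.0]
grip_width: 0.761
grasp_force: 0.0
driver top (array([0.4114, 0.3286]), array([0.0256, 0.0447]), 7.8, np.float64(0.1543), 1250)
rack (array([0.4099, 0.3303]), array([0.0749, 0.1596]), 7.4, np.float64(0.0748), 6493)
beam (array([0.6109, 0.2666]), array([0.3524, 0.0913]), 85.6, np.float64(0.1701), 1381) handle (array([ 0.6312, -0.0583]), array([0.0285, 0.0895]), 1.0, np.float64(0.1344), 246)
```

The driver hangs upright (top at 154.3 mm, as at the start). The handle is 0.9 mm higher than before, which puts the arm at about 0.002 rad, so it still counts as down and the block is carrying weight.

```bash
python3 -c "
from workcell import job
print(job.hand_in())"
```

```text
the job is handed in; nothing more can be done
None
```

The job is handed in with the blue block nipped under the screw, the arm lifted only about 0.001–0.002 rad (limit 0.006) and the driver hanging upright in its slot, at about 29 s on the robot's clock; I viewed 13 pictures against the limit of 10, and took no final look at the other blocks and loose items on the bench.

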